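# Set the polarizer ring and lock it

### The arm

A 7-joint arm with a two-finger parallel gripper is mounted at the origin on the work surface. World frame = base frame: x ahead of the robot, y to its left, z up, the work surface at z = 0. Lengths are in m, angles in rad, forces in N, time in s.
With the tool pointing down it reaches from about 0.425 to 0.925 m from the base axis. Payload 6.8 kg.
Tool frame: the origin (TCP) lies midway between the tips of the shut fingers; the grasp point (between the pads) lies 19 mm behind it; z points along the fingers, y is the line along which they close (so a half turn about z gives the same grasp; the last joint's range is limited). The gripper opens to 85 mm and grips with 20 to 120 N. Pads are 22 mm wide; open, the fingers measure 114 mm over their backs; the gripper's body (76 mm by 85 mm) begins 54 mm behind the grasp point. The pads swing forward as they close: fully open they stand 13 mm farther back than shut.
Start: joints at [-1.223, 0.477, 0.022, 1.555, -0.011, 1.109, -0.083], TCP at [0.297, 0.606, 0.231] pointing down, gripper open.
Joint ranges: [-2.96, 2.96], [-0.34, 2.1], [-1.41, 1.46], [0.24, 2.44], [-1.37, 4.51], [0.17, 1.92], [-2.96, 2.96]. Speed limits (rad/s): [2.39, 2.39, 3.14, 3.14, 3.14, 3.14, 3.14].

### API

Orientations are given as a unit quaternion [w, x, y, z].
In Python, from station import readout, imaging, hand_in gives the robot as it stands.
- The arm moves only by the tool drive_tool, never from a script. Its argument "series" is a list of rows, each a list of 5 numbers: the shift along the tool's x, y, z in cm, then the turn about the tool's z in degrees, then the closure, from -1 (fully open) to 1 (shut). A call has 1 to 8 rows; each row shifts and turns the commanded pose from where the row before left it, along the tool's axes as they then stand; what a row does not reach is not made up. A row lasts 1/10 s, in which the tool goes at most 50 mm and 8.59 degrees, less where a joint would pass 70% of its speed; a pose out of reach is approached as far as the arm can. A call with a gripper value outside its range is refused whole. The fingers move at their own pace and stop on an object; "squeeze" is the grip in N (left out, the last holds). Time passes only in rows, so rows that do not move let the fingers close. It gives the time, the measured TCP pose, the force, the opening and the grip force at its end, in the units of the state.
- readout.get_obs(): the state, without advancing time (a new reading comes with each control period).
- imaging.read_camera(name): name is "side" or "top"; returns the picture (420x560x3 uint8, red, green, blue); there is no depth.
- imaging.camera_model(name): a dict with "vfov" (degrees; the focal length in pixels is half the picture's height over the tangent of half this angle, whatever the lens; pixels are square), "cx", "cy" (the principal point, pixels), "distortion" ([k1, k2, p1, p2, k3] as OpenCV has them; the pictures are not rectified), "xyz" and "orientation" of the camera in the world. Camera axes: x right, y down, z forward; pixel columns grow to the right and rows downward; lengths in m; the calibration is good to about 2 mm. A picture is of the moment at which its call begins. camera_model takes no time and is no camera call.
- hand_in(): hands the job in; it is judged then, once.
Trained networks look in the newest picture that a camera, given by its name, has taken for a name from the list of things; names that differ only in an ending like _2 or _b are one class to them, and where a whole thing is asked for, a point or a joint stands for the part that bears it (a point fixed in the world has none). Each returns a list of dicts, best first, with "conf" (0 to 1); they miss things now and then, are a little off and sometimes report something else, mostly with a low value. They report only what shows in the picture. A call takes as long as a camera call.
- imaging.cut_out(thing, camera): "mask" (420x560 bool, what is visible of it) and "centre" ([column, row] in pixels, amid what is visible of it).
The state is a dict: "t": time; "q": joint angles; "joint_vel": joint speeds; "joint_torque": joint torques, N m; "eef_pos": TCP position; "tool_rot": TCP orientation; "contact_force": force on the tool from outside, world axes, zero at the start; "torque": the same for the moment, N m; "gripper_width": opening from 0.0 (shut) to 1.0 (fully open); "grasp_force": force on a finger pad.
Only numpy, scipy, OpenCV 4.12 (cv2) and the standard library are available. Lean on these libraries where they do the work, as an engineer would, in place of code of your own. Each camera call takes 0.05 s, during which the arm holds its last target. There are 200 camera calls.

### The job

Without gripping or lifting anything, push the polarizer ring's lever gently by its knob around the scale until the lever's tip points at the tip of the steel index tab. Then push the small locking lever beside the drum fully round to its stop, so that it lies along the drum, leaving the ring as set. Leave the bridge blank on the glass and everything else on the bench where it is.

Things in the scene. Friction and masses are not known exactly. Their poses are not given: they have to be found in the camera images.
- ring_axis (a point): the viewer: a low polarised-light viewer standing fixed on the bench: grey drum on a dark steel foot, with a black scale flange of 130 mm radius (its top 40 mm above the bench, light tick marks every 10 degrees) and a knurled aluminium polarizer ring of 78 mm radius round a flat glass window. This point is on the ring's vertical axis at the height of the ring's top, 58 mm above the bench. Its x axis is the viewer's own x (the lever's direction at joint value 0), z is up
- ring (a joint): turn of the polarizer ring with its lever, rad: 0 when the lever points along the viewer's x axis, growing anticlockwise seen from above; stops at -0.9 and 1.35. Friction alone holds it (about 1.2 N at the knob, more when fast); it stays where it is left and does not coast.
- lever_knob (a point): upright round pale wooden knob on the ring's flat steel lever, 14 mm diameter, standing from 54 to 96 mm above the bench, its axis 105 mm from the ring axis. This point is on the knob's axis, 75 mm above the bench. Beside it, nothing on the viewer but the locking knob is higher than 58 mm
- lever_tip (a point): pointed outer end of the ring's lever, 122 mm from the ring axis, 50 mm above the bench; it travels over the scale flange
- index_tip (a point): point of the steel index tab: a 16 mm wide tab with a small round brass screw, fixed on the outer rim of the scale, pointing inwards to the ring axis, top 50 mm (screw 58 mm) above the bench. This point is 124 mm from the ring axis, so the lever's tip passes 2 mm inside it. It does not move
- lock (a joint): swing of the locking lever, rad: 0 fully open (pointing straight away from the drum, along the viewer's -y), growing clockwise seen from above to its stop at 1.5 (locked, pointing along the viewer's -x). Friction alone holds it (about 1.3 N at its knob); it stays where it is left. Locking does not stop the ring from being moved by a later push
- lock_pivot (a point): vertical axis of the locking lever, on a round grey boss of 17 mm radius beside the drum; this point is 46 mm above the bench
- lock_knob (a point): upright round pale wooden knob of the locking lever, 14 mm diameter, from 55 to 95 mm above the bench, its axis 55 mm from the lock pivot. This point is on the knob's axis, 75 mm above the bench
- bridge: loose flat maple violin bridge blank, 42 x 28 x 5 mm, lying on the glass window in the middle of the ring, under inspection; origin at the centre of its underside, 50 mm above the bench
- plane: small steel block plane with wooden knobs, 110 x 34 mm, 54 mm high; loose bystander, origin at the centre of its underside at the bench
- clamp_a: wooden spool clamp standing on end, 38 mm diameter, 66 mm high; loose bystander, origin at the centre of its underside at the bench
- clamp_b: a second, identical wooden spool clamp; loose bystander, origin at the centre of its underside at the bench
- jar: amber glass varnish jar with steel lid, 56 mm diameter, 70 mm high; loose bystander, origin at the centre of its underside at the bench
- gouge: wood-handled tool lying on a sheet of paper at the robot's right, 200 mm long; loose bystander, origin at the centre of its underside (of the lying tool)

How it is judged:
By the outcome, as a careful person would: the job done as asked, in the order asked, and still so for the second after the job is handed in, with the robot touching nothing.
It also fails if it takes over 54 s, if anything falls off the work surface, if the arm or the gripper's body presses on something with over 40 N, if the wrist force passes 120 N, or if a joint passes its speed limit or range.

## Working session

There is one attempt and no reset: what is moved stays moved. The work goes in short steps, Python scripts to look and compute and a tool call to move; the robot and the scene stay as the last step left them, time stands still between calls to the robot, and variables do not carry over. Pictures are saved under pics/ and viewed, at most 10 in all, crops included, and the job is handed in when it is done.

Besides the shell and the picture viewer there is one more tool, called as a command line: name --pt "numbers of a row" for each row, then --argument value for the rest. drive_tool: Moves the arm, as the interface text tells. Its arguments: {"type":"object","properties":{"series":{"type":"array"},"squeeze":{"type":"number"}},"required":["series"]}

```bash
mkdir -p pics; python3 - <<'E'
from station import readout, imaging
import cv2
for n in("top","side"):
    cv2.imwrite(f"pics/{n}0.png",imaging.read_camera(n)[:,:,::-1])
    print(imaging.camera_model(n))
    for th in("lever_knob","lever_tip","index_tip","lock_knob","lock_pivot","ring_axis","bridge"):
        try: print(n,th,[(round(d["conf"],2),[round(float(c),1) for c in d["centre"]],int(d["mask"].sum())) for d in imaging.cut_out(th,n)][:3])
        except Exception as e: print(th,e)
o=readout.get_obs();print(o["t"],o["eef_pos"],o["tool_rot"],o["gripper_width"])
E
```

```text
{'vfov': 42.08066230441639, 'cx': 279.0256155905578, 'cy': 206.46790895461265, 'distortion': array([-0.01671267,  0.        ,  0.        ,  0.        ,  0.        ]), 'xyz': array([ 0.50151817, -0.03265882,  1.32458747]), 'orientation': array([ 0.0121506 , -0.70099707,  0.71246082, -0.02924123])}
top lever_knob [(0.64, [267.8, 203.3], 2236)]
top lever_tip [(0.63, [274.5, 204.5], 2371), (0.29, [324.7, 213.2], 212)]
top index_tip [(0.47, [220.5, 175.1], 60)]
top lock_knob [(0.47, [321.0, 209.7], 172)]
top lock_pivot [(0.71, [256.1, 223.5], 9717)]
top ring_axis [(0.86, [253.7, 220.7], 9504)]
top bridge [(0.47, [263.2, 220.4], 221)]
{'vfov': 42.22635507291713, 'cx': 274.3642258418777, 'cy': 215.88399839938702, 'distortion': array([0.01575705, 0.        , 0.        , 0.        , 0.        ]), 'xyz': array([-0.17337209, -0.98109375,  0.89783638]), 'orientation': array([-0.44238304,  0.82947839, -0.30353959,  0.15532725])}
side lever_knob [(0.9, [254.8, 235.1], 1354), (0.33, [261.7, 203.1], 24)]
side lever_tip [(0.97, [254.3, 237.6], 1269)]
side index_tip []
side lock_knob [(0.7, [294.8, 250.1], 220)]
side lock_pivot [(0.73, [257.4, 234.6], 1320)]
side ring_axis [(0.67, [257.8, 239.2], 5341)]
side bridge [(0.22, [257.0, 238.2], 5361)]
0.8 [0.29712848 0.60611125 0.23131661] [1.06054601e-05 2.25941073e-01 9.74140971e-01 1.71849083e-05] 0.9990112072181108
```

```bash
python3 - <<'E'
import cv2
a=cv2.imread("pics/top0.png");cv2.imwrite("pics/topc.png",cv2.resize(a[140:290,170:370],None,fx=4,fy=4,interpolation=cv2.INTER_CUBIC))
a=cv2.imread("pics/side0.png");cv2.imwrite("pics/sidec.png",cv2.resize(a[165:315,170:370],None,fx=4,fy=4,interpolation=cv2.INTER_CUBIC))
E
```

```text
(no output)
```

View pics/top0.png

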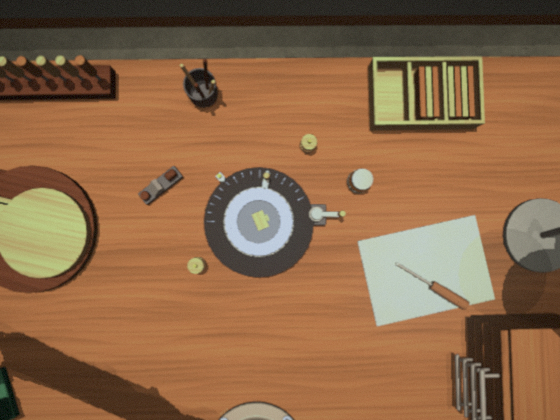

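View pics/topc.png

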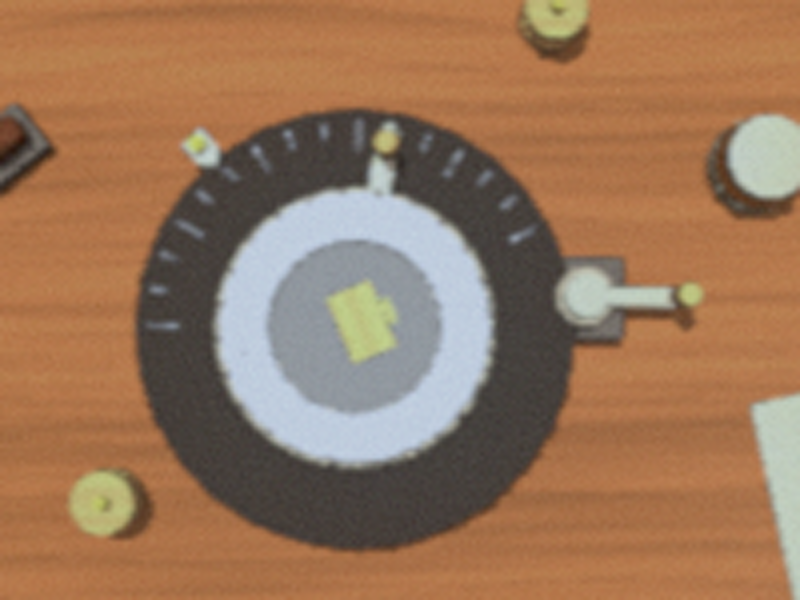

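View pics/sidec.png

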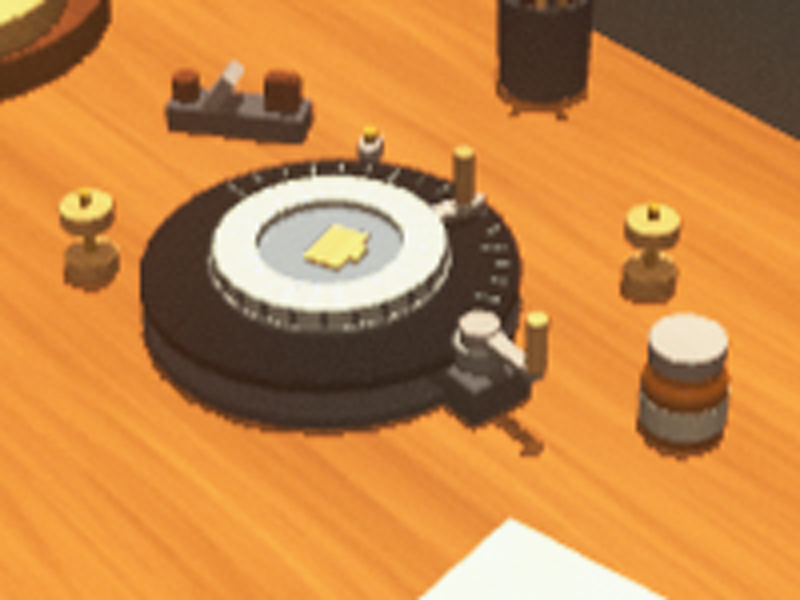

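The top view shows the lever pointing roughly world +x: knob top at crop px (386,137). The index tab is anticlockwise of it, with its tip near (215,165). The lock lever points to −y: pivot (586,295), knob (691,294). The side view agrees.

```bash
cat > h.py <<'E'
from station import readout, imaging
import cv2, numpy as np
from scipy.spatial.transform import Rotation as R
from scipy.optimize import least_squares
def K(m):
    f=210/np.tan(np.radians(m["vfov"]/2)); return np.array([[f,0,m["cx"]],[0,f,m["cy"]],[0,0,1]])
def world(cam,px,z):
    m=imaging.camera_model(cam); px=np.atleast_2d(px).astype(float)
    u=cv2.undistortPoints(px[:,None],K(m),m["distortion"])[:,0]
    d=R.from_quat(m["orientation"],scalar_first=True).apply(np.c_[u,np.ones(len(u))])
    return m["xyz"]+d*((z-m["xyz"][2])/d[:,2])[:,None]
def pixel(cam,P):
    m=imaging.camera_model(cam); r=R.from_quat(m["orientation"],scalar_first=True).inv()
    return cv2.projectPoints(np.atleast_2d(P).astype(float),r.as_rotvec(),r.apply(-m["xyz"]),K(m),m["distortion"])[0][:,0]
def circle(P):
    s=least_squares(lambda p:np.hypot(*(P[:,:2]-p[:2]).T)-p[2],[*P[:,:2].mean(0),.1],loss="soft_l1",f_scale=.001); return s.x
E
python3 - <<'E'
from h import *
a=cv2.imread("pics/top0.png"); g=cv2.GaussianBlur(a,(3,3),0).astype(int)
c0=np.array([170+356/4,140+327/4])
def edge(val,r0,r1,thr,up):
    pts=[]
    for t in np.radians(np.arange(0,360,3)):
        rr=np.arange(r0,r1,.1); p=c0+rr[:,None]*[np.cos(t),np.sin(t)]
        v=cv2.remap(val.astype(np.float32),p[None,:,0].astype(np.float32),p[None,:,1].astype(np.float32),1)[0]
        i=np.argmax(np.gradient(cv2.GaussianBlur(v[None],(21,1),4)[0])*up); pts.append(p[i])
    return np.array(pts)
cf=circle(world("top",edge(g[:,:,2],48,60,0,1),.04)); cr=circle(world("top",edge(g[:,:,1],30,40,0,-1),.058))
print("flange",cf,"ring",cr)
c=(cf[:2]+cr[:2])/2
q=lambda x,y,z:world("top",[170+(x+.5)/4-.5,140+(y+.5)/4-.5],z)[0]
for n,p in dict(index=q(216,166,.05),screw=q(199,144,.058),knob=q(386,134,.096),tip=q(392,120,.05),pivot=q(586,294,.056),lknob=q(691,293,.095),bridge=q(360,321,.055),clampa=q(558,5,.066),jar=q(765,157,.07),clampb=q(103,503,.066)).items():
    d=p[:2]-c; print(n,p.round(4),"r",np.hypot(*d).round(4),"ang",np.degrees(np.arctan2(d[1],d[0])).round(2))
for n,p in dict(k=(390,139),t0=(165,326),t1=(157,290),t2=(167,257),t3=(190,228),t4=(231,172),t5=(260,153),t6=(290,140),t7=(325,130),t8=(358,128),t9=(426,142),t10=(453,157),t11=(485,178),t12=(508,205),t13=(522,237)).items():
    p=q(*p,.04);d=p[:2]-c; print(n,np.hypot(*d).round(4),np.degrees(np.arctan2(d[1],d[0])).round(2))
print("side knob (crop)",end=' ');k=world("top",[[170+386.5/4,140+134.5/4]],.096)[0]; print(((pixel("side",k)[0]-[170,165])*4).round(1))
E
```

```text
flange [ 0.54140548 -0.01571033  0.12955185] ring [ 0.54199454 -0.01500291  0.08067143]
index [0.6374 0.0646 0.05  ] r 0.1247 ang 39.86
screw [0.6496 0.0737 0.058 ] r 0.1399 ang 39.54
knob [ 0.6493 -0.0351  0.096 ] r 0.1094 ang -10.38
tip [ 0.663  -0.0388  0.05  ] r 0.1236 ang -10.94
pivot [ 0.5588 -0.1502  0.056 ] r 0.1359 ang -82.79
lknob [ 0.5566 -0.2061  0.095 ] r 0.1913 ang -85.53
bridge [ 0.5452 -0.0184  0.055 ] r 0.0046 ang -40.75
clampa [ 0.7271 -0.1365  0.066 ] r 0.2214 ang -33.16
jar [ 0.636  -0.2545  0.07  ] r 0.2571 ang -68.49
clampb [0.443 0.13  0.066] r 0.1757 ang 124.17
k 0.1135 -11.25
t0 0.1116 88.52
t1 0.1186 78.26
t2 0.1183 68.45
t3 0.1137 57.94
t4 0.1176 37.68
t5 0.1176 27.71
t6 0.1175 18.3
t7 0.1183 7.86
t8 0.1182 -1.62
t9 0.1175 -21.67
t10 0.1163 -30.61
t11 0.1171 -41.73
t12 0.1157 -52.05
t13 0.112 -62.3
side knob (crop) [466.6 148.4]
```

drive_tool --pt "-3.8 -2.9 0 0 1" --pt "-3.8 -2.9 0 0 1" --pt "-3.8 -2.9 0 0 1" --pt "-3.8 -2.9 0 0 1" --pt "-3.8 -2.9 0 0 1" --pt "-3.8 -2.9 0 0 1" --pt "-3.8 -2.9 0 0 1" --pt "-3.8 -2.9 0 0 1"

```text
t: 1.6
eef_pos: [0.4687, 0.2622, 0.2317]
tool_rot: [0.0, 0.226, 0.974, 0.0]
contact_force: [0.8, -0.1, -0.1]
gripper_width: -0.001
grasp_force: 0.0
```

drive_tool --pt "-3.8 -2.9 0 0 1" --pt "-3.8 -2.9 0 0 1" --pt "-3.8 -2.9 0 0 1" --pt "-3.8 -2.9 0 0 1" --pt "-3.8 -2.9 0 0 1" --pt "-3.8 -2.9 0 0 1" --pt "-3.8 -2.9 0 0 1" --pt "-3.8 -2.9 0 0 1"

```text
t: 2.4
eef_pos: [0.6395, -0.0799, 0.2315]
tool_rot: [0.0, 0.226, 0.974, 0.0]
contact_force: [0.7, 0.1, -0.3]
gripper_width: -0.001
grasp_force: 0.0
```

drive_tool --pt "0 0 0 8.3 1" --pt "0 0 0 8.3 1" --pt "0 0 0 8.3 1" --pt "0 0 0 8.3 1" --pt "0 0 0 8.3 1" --pt "0 0 0 8.3 1" --pt "0 0 0 8.3 1" --pt "0 0 0 8.3 1"

```text
t: 3.2
eef_pos: [0.6388, -0.078, 0.2314]
tool_rot: [-0.0, 0.724, 0.689, 0.0]
contact_force: [0.1, -0.7, -0.6]
gripper_width: -0.002
grasp_force: 0.0
```

drive_tool --pt "0 0 0 8.2 1" --pt "0 0 0 0 1" --pt "0 0 0 0 1"

```text
t: 3.5
eef_pos: [0.6388, -0.078, 0.2313]
tool_rot: [0.0, 0.769, 0.64, -0.0]
contact_force: [-0.1, -0.7, -0.8]
gripper_width: -0.003
grasp_force: 0.0
```

drive_tool --pt "0 -0.2 3.5 0 1" --pt "0 0 3.5 0 1" --pt "0 0 3.5 0 1" --pt "0 0 2.5 0 1" --pt "0 0 2 0 1" --pt "0 0 1.3 0 1" --pt "0 0 0 0 1"

```text
t: 4.2
eef_pos: [0.6357, -0.0775, 0.0667]
tool_rot: [-0.001, 0.769, 0.639, -0.001]
contact_force: [0.5, -0.1, -0.1]
gripper_width: 0.002
grasp_force: 0.0
```

```bash
python3 - <<'E'
from h import *
a=imaging.read_camera("side")[:,:,::-1];cv2.imwrite("pics/s1.png",cv2.resize(a[165:315,170:370],None,fx=4,fy=4,interpolation=cv2.INTER_CUBIC))
E
```

```text
(no output)
```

View pics/s1.png

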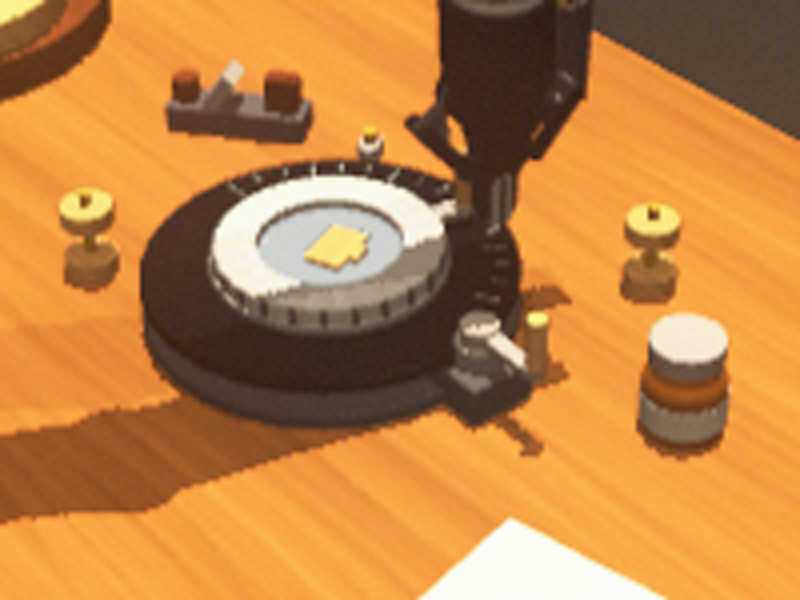

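drive_tool --pt "0.8 0.1 0 0 1" --pt "0.8 0 0 0 1" --pt "0.5 0 0 0 1" --pt "0.4 0 0 0 1"

```text
t: 4.65
eef_pos: [0.643, -0.0521, 0.0688]
tool_rot: [0.0, 0.77, 0.639, 0.0]
contact_force: [1.0, -1.5, 0.7]
gripper_width: 0.005
grasp_force: 0.5
```

drive_tool --pt "0.55 0.08 0 -3 1" --pt "0.55 0.08 0 -3 1" --pt "0.55 0.08 0 -3 1" --pt "0.55 0.08 0 -3 1" --pt "0.55 0.08 0 -3 1" --pt "0.55 0.08 0 -3 1" --pt "0.55 0.08 0 -3 1" --pt "0 0 0 0 1"

```text
t: 5.45
eef_pos: [0.6495, -0.0144, 0.0686]
tool_rot: [0.0, 0.64, 0.768, 0.0]
contact_force: [0.5, 0.3, 0.3]
gripper_width: 0.002
grasp_force: 0.0
```

```bash
cat >> h.py <<'E'
def local():
    o=readout.get_obs(); c=np.array([.5417,-.0154])
    X=R.from_quat(o["tool_rot"],scalar_first=True).as_matrix(); th=np.arctan2(X[1,0],X[0,0])-np.pi/2
    d=o["eef_pos"][:2]-c
    print("t",o["t"],"th",np.degrees(th).round(2),"rad",d@[np.cos(th),np.sin(th)],"tan",d@[-np.sin(th),np.cos(th)],"z",o["eef_pos"][2],"F",o["contact_force"].round(1))
E
python3 -c "
from h import *
local()
a=imaging.read_camera('side')[:,:,::-1];cv2.imwrite('pics/s2.png',cv2.resize(a[165:315,170:370],None,fx=4,fy=4,interpolation=cv2.INTER_CUBIC))"
```

```text
t 5.45 th 10.37 rad 0.10623338731209513 tan -0.018435119367298036 z 0.06863042538325183 F [0.5 0.3 0.3]
```

View pics/s2.png

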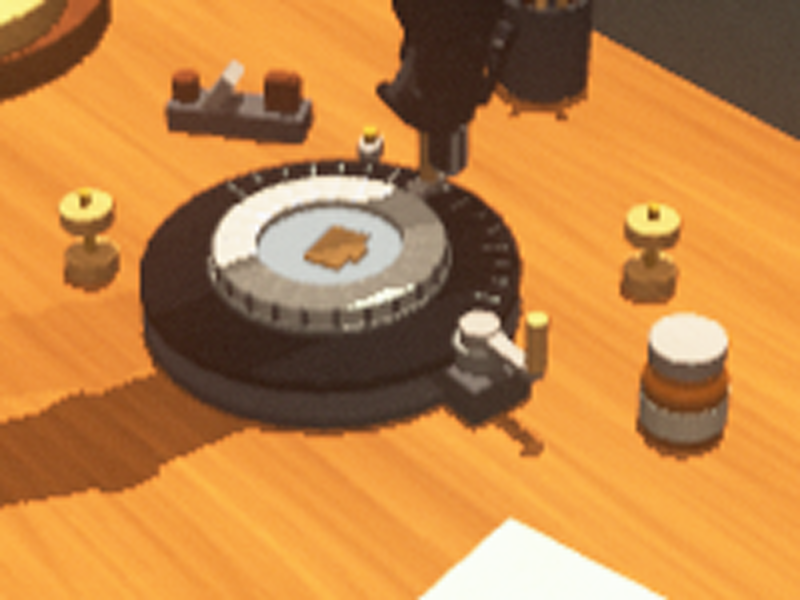

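The knob is in contact with the finger and following it (knob at crop ≈(428,155)); the bridge hasn't moved.

drive_tool --pt "0.55 0.06 0 -3 1" --pt "0.55 0.08 0 -3 1" --pt "0.55 0.08 0 -3 1" --pt "0.55 0.08 0 -3 1" --pt "0.55 0.08 0 -3 1" --pt "0.55 0.08 0 -3 1" --pt "0.55 0.08 0 -3 1" --pt "0 0 0 0 1"

```text
t: 6.3
eef_pos: [0.6415, 0.0232, 0.0684]
tool_rot: [-0.0, 0.49, 0.872, 0.0]
contact_force: [-0.2, 0.1, -0.0]
gripper_width: -0.001
grasp_force: 0.0
```

drive_tool --pt "0.55 0.06 0 -3 1" --pt "0.37 0.05 0 -2 1" --pt "0.18 0.02 0 -1 1" --pt "0 0 0 0 1" --pt "0 0 0 0 1"

```text
t: 6.8
eef_pos: [0.6363, 0.0325, 0.0682]
tool_rot: [-0.0, 0.444, 0.896, -0.0]
contact_force: [0.6, -0.2, 0.3]
gripper_width: -0.003
grasp_force: 0.0
```

```bash
python3 -c "
from h import *
local()"
```

```text
t 6.8 th 37.22 rad 0.10435058450898854 tan -0.019067703605640612 z 0.06816035326597147 F [ 0.6 -0.2  0.3]
```

drive_tool --pt "-1 0 0 0 1" --pt "-2 0 0 0 1" --pt "0 0 -4 0 1" --pt "0 0 -4 0 1" --pt "-3 -3.1 0 0 1" --pt "-3 -3.1 0 0 1" --pt "-3 -3.1 0 0 1" --pt "-3 -3.1 0 0 1"

```text
t: 7.6
eef_pos: [0.6285, -0.1643, 0.1485]
tool_rot: [0.0, 0.444, 0.896, -0.0]
contact_force: [1.7, -0.4, 0.6]
gripper_width: 0.001
grasp_force: 0.0
```

drive_tool --pt "-3 -3.1 0 0 1" --pt "-3 -3.1 0 0 1" --pt "-3 -3.1 0 0 1" --pt "0 0 0 0 1"

```text
t: 8.0
eef_pos: [0.6057, -0.3, 0.1488]
tool_rot: [0.001, 0.449, 0.893, -0.003]
contact_force: [0.0, 0.3, -0.1]
gripper_width: 0.003
grasp_force: 0.0
```

```bash
python3 -c "
from h import *
a=imaging.read_camera('top')[:,:,::-1];cv2.imwrite('pics/t2f.png',a);cv2.imwrite('pics/t2.png',cv2.resize(a[150:250,190:310],None,fx=6,fy=6,interpolation=cv2.INTER_CUBIC));local()"
```

```text
t 8.05 th 36.81 rad -0.11559049962126947 tan -0.26372842029011556 z 0.14843299409506272 F [-0.8  1.  -0.4]
```

View pics/t2.png

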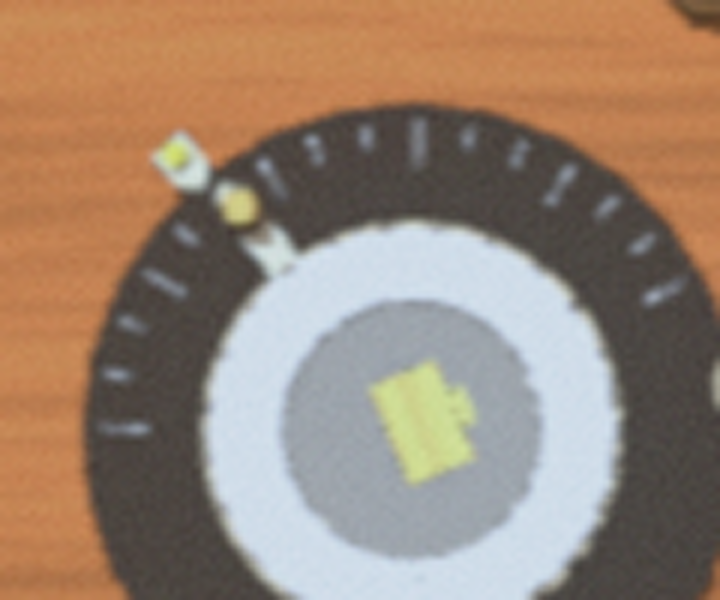

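The lever is just short of the index: knob top at crop (239,203), lever inner end at (280,262), index screw at (175,154). I'll measure the remaining angle.

```bash
python3 - <<'E'
from h import *
c=np.array([.5417,-.0154])
q=lambda x,y,z:world("top",[190+(x+.5)/6-.5,150+(y+.5)/6-.5],z)[0]
for n,p in dict(index=q(208,188,.05),screw=q(176,154,.058),knob=q(239,203,.096),tip=q(218,186,.05),base=q(280,262,.05),basek=q(266,235,.05)).items():
    d=p[:2]-c; print(n,np.hypot(*d).round(4),np.degrees(np.arctan2(d[1],d[0])).round(2))
# predicted marks for lever at angles
def pol(r,a,z): return [*(c+r*np.array([np.cos(np.radians(a)),np.sin(np.radians(a))])),z]
a=cv2.imread("pics/t2f.png"); im=cv2.resize(a[155:205,205:255],None,fx=12,fy=12,interpolation=cv2.INTER_CUBIC)
for ang,col in((36.5,(0,0,255)),(39.7,(0,255,0))):
    for r,z in((.122,.05),(.105,.096),(.08,.05),(.124,.05),(.140,.058)):
        p=pixel("top",pol(r,ang,z))[0]; p=((p-[205,155]+.5)*12-.5).astype(int); cv2.circle(im,p.tolist(),3,col,-1)
cv2.imwrite("pics/t2z.png",im)
E
```

```text
index 0.1242 39.22
screw 0.1413 39.66
knob 0.1064 36.62
tip 0.1223 37.59
base 0.0839 37.26
basek 0.0957 35.94
```

View pics/t2z.png

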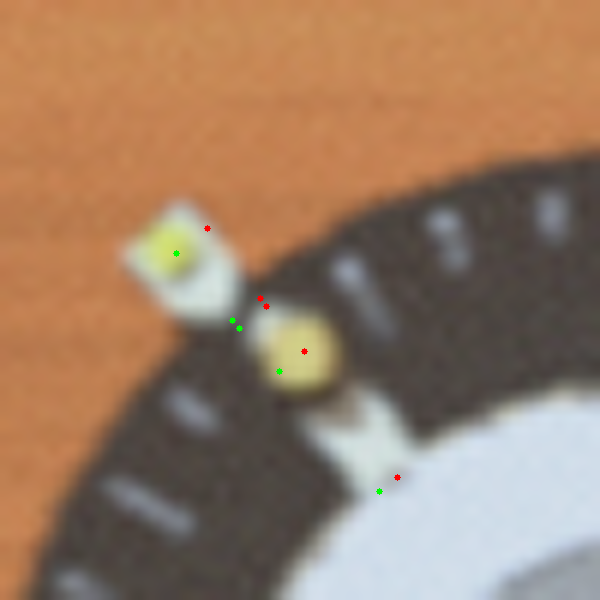

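```bash
cat >> h.py <<'E'
def angles(a):
    c=np.array([.5417,-.0154]); h=cv2.cvtColor(cv2.GaussianBlur(cv2.resize(a,None,fx=8,fy=8,interpolation=cv2.INTER_CUBIC),(0,0),3),cv2.COLOR_BGR2HSV)
    def pol(n,m,z):
        ys,xs=np.nonzero(m); p=world("top",[(xs.mean()+.5)/8-.5,(ys.mean()+.5)/8-.5],z)[0]; d=p[:2]-c
        print(n,len(xs),np.hypot(*d).round(4),np.degrees(np.arctan2(d[1],d[0])).round(2))
    roi=np.zeros(h.shape[:2],bool); roi[160*8:200*8,208*8:245*8]=1
    yel=roi&(h[...,0]>18)&(h[...,0]<40)&(h[...,1]>75)&(h[...,2]>140)
    grey=roi&(h[...,1]<60)&(h[...,2]>150)
    for nm,M,z in(("yel",yel,.0),("grey",grey,.05)):
        k,l,s,ce=cv2.connectedComponentsWithStats(M.astype(np.uint8))
        for i in range(1,k):
            if s[i,4]>150: pol(f"{nm} px {ce[i]/8}",l==i,z or (.058 if ce[i][0]/8<222 else .096))
E
python3 -c "
from h import *
angles(cv2.imread('pics/t2f.png'))"
```

```text
yel px [218.85857322 175.5017209 ] 799 0.1423 39.9
yel px [230.17918677 184.67711923] 1451 0.1045 36.92
grey px [221.05423402 177.63790411] 2722 0.1363 39.6
grey px [227.58521561 182.12602669] 487 0.1185 37.28
grey px [238.65092103 194.90684681] 7383 0.0789 35.92
```

drive_tool --pt "3 3.1 0 0 1" --pt "3 3.1 0 0 1" --pt "3 3.1 0 0 1" --pt "3 3.1 0 0 1" --pt "3 3.1 0 0 1" --pt "3 3.1 0 0 1" --pt "3 3.1 0 0 1" --pt "0 0 0 -2.5 1"

```text
t: 8.85
eef_pos: [0.6555, 0.02, 0.1476]
tool_rot: [-0.001, 0.419, 0.908, 0.002]
contact_force: [0.6, 0.2, -0.0]
gripper_width: -0.001
grasp_force: 0.0
```

drive_tool --pt "0 0 3 0 1" --pt "0 0 3 0 1" --pt "0 0 2 0 1" --pt "0 0 0 0 1" --pt "0 0 0 0 1"

```text
t: 9.35
eef_pos: [0.655, 0.0092, 0.0685]
tool_rot: [-0.0, 0.424, 0.906, -0.0]
contact_force: [-0.2, 0.2, 0.2]
gripper_width: -0.003
grasp_force: 0.0
```

```bash
python3 -c "
from h import *
local()"
```

```text
t 9.35 th 39.81 rad 0.10278271007928212 tan -0.053620355661415015 z 0.06849544353807936 F [-0.2  0.2  0.2]
```

drive_tool --pt "1 0.17 0 0 1" --pt "1 0 0 0 1" --pt "0.6 0 0 0 1" --pt "0.4 0 0 0 1" --pt "0.3 0 0 0 1" --pt "0.15 0 0 0 1" --pt "0 0 0 0 1" --pt "0 0 0 0 1"

```text
t: 10.15
eef_pos: [0.6338, 0.0361, 0.0681]
tool_rot: [-0.0, 0.424, 0.905, -0.0]
contact_force: [0.8, -0.8, 0.0]
gripper_width: 0.001
grasp_force: 0.1
```

```bash
python3 -c "
from h import *
local()"
```

```text
t 10.15 th 39.77 rad 0.10371661914718694 tan -0.01936621198378574 z 0.06814745848938367 F [ 0.8 -0.8  0. ]
```

Retreat the same way and look again.

drive_tool --pt "-1 0 0 0 1" --pt "-2 0 0 0 1" --pt "0 0 -4 0 1" --pt "0 0 -4 0 1" --pt "-3 -3.1 0 0 1" --pt "-3 -3.1 0 0 1" --pt "-3 -3.1 0 0 1" --pt "-3 -3.1 0 0 1"

```text
t: 10.95
eef_pos: [0.6344, -0.1609, 0.1484]
tool_rot: [0.0, 0.425, 0.905, -0.0]
contact_force: [0.4, 0.4, -1.0]
gripper_width: 0.002
grasp_force: 0.0
```

drive_tool --pt "-3 -3.1 0 0 1" --pt "-3 -3.1 0 0 1" --pt "-3 -3.1 0 0 1" --pt "0 0 0 0 1" --pt "0 0 0 0 1"

```text
t: 11.45
eef_pos: [0.6199, -0.2897, 0.148]
tool_rot: [-0.0, 0.426, 0.905, -0.0]
contact_force: [0.1, 0.5, -1.0]
gripper_width: -0.001
grasp_force: 0.0
```

```bash
python3 -c "
from h import *
a=np.mean([imaging.read_camera('top')[:,:,::-1] for i in range(3)],0).astype(np.uint8);cv2.imwrite('pics/t3f.png',a);cv2.imwrite('pics/t3.png',cv2.resize(a[155:205,205:255],None,fx=12,fy=12,interpolation=cv2.INTER_CUBIC));local();angles(a)"
```

```text
t 11.6 th 39.9 rad -0.11206755778076194 tan -0.25831548737309784 z 0.14798294400069542 F [-0.  -0.5  0.5]
yel px [218.86472603 175.5129203 ] 803 0.1423 39.9
yel px [228.69626011 185.78040768] 1484 0.1047 39.2
grey px [221.06071035 177.64216226] 2724 0.1363 39.6
grey px [226.08203125 183.39732143] 448 0.1184 39.51
grey px [238.33580067 195.35140395] 7194 0.0785 36.8
```

View pics/t3.png

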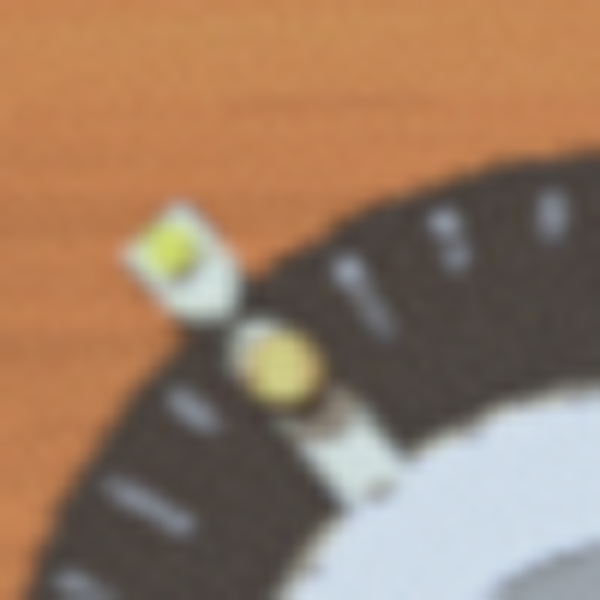

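Lever patches and screw are collinear in the picture (screw (170,250), lever outer patch (248,342), inner (352,468)), so the ring is set within about 0.3°. Next is the lock: go to the +x side of its knob.

drive_tool --pt "4 1.7 0 -8 1" --pt "0 0 0 -8 1" --pt "0 0 0 -8 1" --pt "0 0 0 -8 1" --pt "0 0 0 -8 1" --pt "0 0 0 -8 1" --pt "0 0 0 0 1" --pt "0 0 0 0 1"

```text
t: 12.4
eef_pos: [0.6086, -0.2443, 0.1483]
tool_rot: [0.0, 0.02, 1.0, 0.0]
contact_force: [-0.1, -0.3, -0.9]
gripper_width: 0.002
grasp_force: 0.0
```

```bash
cat >> h.py <<'E'
def lock():
    o=readout.get_obs(); c=np.array([.5588,-.1502])
    X=R.from_quat(o["tool_rot"],scalar_first=True).as_matrix()[:2,:2]
    k=c-.055*X[:,1]; d=X.T@(o["eef_pos"][:2]-k)
    print("t",o["t"],"phi",np.degrees(np.arctan2(*(-X[::-1,1]))).round(2),"tool xy rel. knob",d.round(4),"z",o["eef_pos"][2],"F",o["contact_force"].round(1),"Ftool",(X.T@o["contact_force"][:2]).round(1))
E
python3 -c "
from h import *
lock()"
```

```text
t 12.4 phi -92.34 tool xy rel. knob [-0.0536 -0.037 ] z 0.14829008787053305 F [-0.1 -0.3 -0.9] Ftool [ 0.1 -0.3]
```

drive_tool --pt "0.8 1.9 0 0 1" --pt "0.8 1.8 0 0 1" --pt "0 0 0 0 1" --pt "0 0 3 0 1" --pt "0 0 3 0 1" --pt "0 0 2 0 1" --pt "0 0 0 0 1" --pt "0 0 0 0 1"

```text
t: 13.2
eef_pos: [0.5941, -0.2082, 0.0686]
tool_rot: [-0.0, 0.02, 1.0, -0.0]
contact_force: [0.7, -0.8, 1.2]
gripper_width: 0.001
grasp_force: 0.0
```

```bash
python3 -c "
from h import *
lock()"
```

```text
t 13.2 phi -92.29 tool xy rel. knob [-0.0376 -0.0016] z 0.0685648569955602 F [ 0.7 -0.8  1.2] Ftool [-0.7 -0.8]
```

drive_tool --pt "1 0.15 0 0 1" --pt "0.7 0 0 0 1" --pt "0.3 0 0 0 1" --pt "0.49 -0.14 0 5 1" --pt "0.49 -0.14 0 5 1" --pt "0.49 -0.14 0 5 1" --pt "0.49 -0.14 0 5 1" --pt "0 0 0 0 1"

```text
t: 14.0
eef_pos: [0.5536, -0.2078, 0.0691]
tool_rot: [0.001, 0.193, 0.981, -0.0]
contact_force: [1.0, 0.1, -0.3]
gripper_width: 0.002
grasp_force: 0.0
```

```bash
python3 -c "
from h import *
lock()"
```

```text
t 14.0 phi -112.27 tool xy rel. knob [-0.017  -0.0003] z 0.06906708745956525 F [ 1.   0.1 -0.3] Ftool [-0.8  0.5]
```

drive_tool --pt "0.49 -0.14 0 5 1" --pt "0.49 -0.14 0 5 1" --pt "0.49 -0.14 0 5 1" --pt "0.49 -0.14 0 5 1" --pt "0.49 -0.14 0 5 1" --pt "0.49 -0.14 0 5 1" --pt "0.49 -0.14 0 5 1" --pt "0 0 0 0 1"

```text
t: 14.8
eef_pos: [0.521, -0.1947, 0.0686]
tool_rot: [0.0, 0.478, 0.878, 0.0]
contact_force: [0.2, -1.2, -0.2]
gripper_width: -0.003
grasp_force: 0.0
```

drive_tool --pt "0.49 -0.14 0 5 1" --pt "0.49 -0.14 0 5 1" --pt "0.49 -0.14 0 5 1" --pt "0.2 -0.06 0 2 1" --pt "0 0 0 0 1"

```text
t: 15.3
eef_pos: [0.5094, -0.1822, 0.0684]
tool_rot: [0.0, 0.602, 0.799, 0.0]
contact_force: [1.0, -0.8, -0.6]
gripper_width: -0.002
grasp_force: 0.0
```

```bash
python3 -c "
from h import *
lock()"
```

```text
t 15.3 phi -164.02 tool xy rel. knob [-0.0171 -0.0013] z 0.06844738385700797 F [ 1.  -0.8 -0.6] Ftool [-1.   0.7]
```

drive_tool --pt "0.49 -0.1 0 5 1" --pt "0.49 -0.1 0 5 1" --pt "0.2 -0.05 0 2 1" --pt "0.2 -0.05 0 2 1" --pt "0 0 0 0 1"

```text
t: 15.8
eef_pos: [0.5035, -0.1708, 0.0684]
tool_rot: [0.001, 0.695, 0.719, -0.001]
contact_force: [-0.4, -4.3, -0.7]
gripper_width: -0.002
grasp_force: 2.2
```

drive_tool --pt "0.1 0 0 0 1" --pt "0.1 0 0 0 1" --pt "0 0 0 0 1"

```text
t: 16.1
eef_pos: [0.5035, -0.1706, 0.0685]
tool_rot: [0.002, 0.696, 0.718, -0.001]
contact_force: [-0.3, -9.5, -2.9]
gripper_width: 0.002
grasp_force: 4.6
```

```bash
python3 -c "
from h import *
lock()"
```

```text
t 16.1 phi -178.17 tool xy rel. knob [-0.0187 -0.0009] z 0.06851742186673018 F [-0.3 -9.5 -2.9] Ftool [-9.5 -0.6]
```

It is on the stop: force rose to 9.5 N with no further motion. Back off and check.

drive_tool --pt "-0.5 0 0 0 1" --pt "-2 0 0 0 1" --pt "-3 0 0 0 1" --pt "0 0 -4 0 1" --pt "0 0 -4 0 1" --pt "-4 0 0 0 1" --pt "-4 0 0 0 1" --pt "-4 0 0 0 1"

```text
t: 16.9
eef_pos: [0.5096, -0.3425, 0.1487]
tool_rot: [-0.0, 0.694, 0.72, 0.001]
contact_force: [1.4, 0.1, 0.2]
gripper_width: -0.004
grasp_force: 0.0
```

drive_tool --pt "-4 0 0 0 1" --pt "0 0 0 0 1" --pt "0 0 0 0 1"

```text
t: 17.2
eef_pos: [0.5097, -0.3827, 0.1479]
tool_rot: [-0.001, 0.696, 0.718, 0.0]
contact_force: [0.1, 1.0, -0.3]
gripper_width: -0.003
grasp_force: 0.0
```

```bash
python3 -c "
from h import *
a=np.mean([imaging.read_camera('top')[:,:,::-1] for i in range(3)],0).astype(np.uint8);cv2.imwrite('pics/t4.png',cv2.resize(a[140:290,170:370],None,fx=4,fy=4,interpolation=cv2.INTER_CUBIC));angles(a)"
```

```text
yel px [218.87933168 175.50433168] 808 0.1423 39.88
yel px [228.68114478 185.78282828] 1485 0.1047 39.21
grey px [221.05517018 177.64016833] 2703 0.1363 39.6
grey px [226.08148559 183.40216186] 451 0.1184 39.51
grey px [238.33995474 195.35120125] 7180 0.0785 36.8
```

View pics/t4.png

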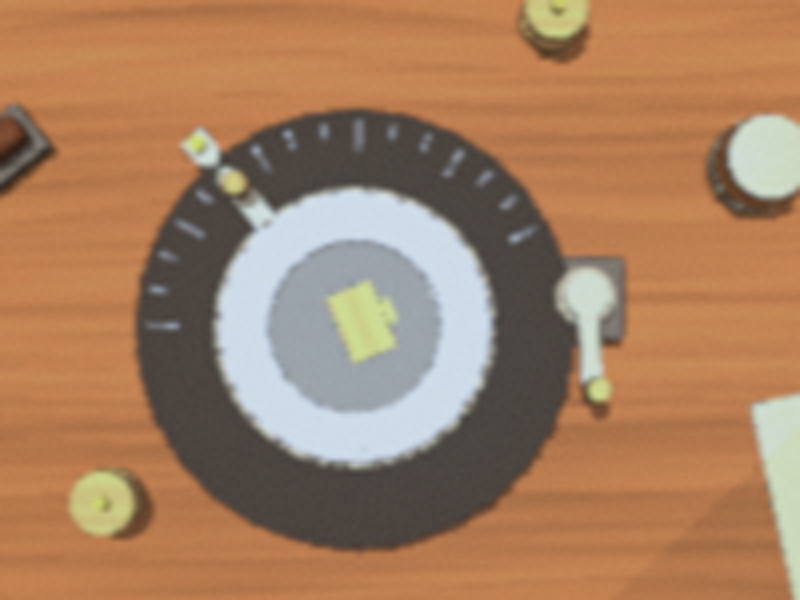

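The ring lever points at the index, with knob at (233,181) and tab at (200,145). The lock lies along the drum, with its knob at (598,390). The bridge, clamps and jar are where they were.

```bash
python3 -c "
from station import hand_in
print(hand_in())"
```

```text
the job is handed in; nothing more can be done
None
```

The job is handed in: the ring's lever points at the index tab to within about half a degree by the camera, the locking lever was then pushed to its stop, and the bridge blank, clamps and jar show no movement in the last picture.

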